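# Start the bench dust extractor

## Task

Start the dust extractor: on the metal power box, push the raised far half of the end rocker (the main switch, farthest from the outlets) down until it stops, then do the same with the rocker next to it, then on the grey control box press the square start key all the way down for a moment and let it come up. Only press with the fingertips: do not press the round stop button, and do not lift or shift the control box or anything else on the bench.

Things in the scene. Friction and masses are not known exactly. Their poses are not given: they have to be found in the camera images.
- power_box: Bare metal box screwed to the bench, 100 (x) x 190 (y) x 45 (z) mm; origin: centre of its underside, z up, +x away from the robot, +y to the robot's left; turned up to 0.4 rad. On top: main rocker at y = +62 mm, outlet rocker at y = +2 mm, plate with two round outlets at y = -62 mm. Rockers pivot about box y at x = 0, 51 mm above the bench. It may stand left or right of the control box.
- main_rocker (a joint): End rocker of the power box. V-shaped paddle 36 mm wide, two flat halves each 36 mm long meeting over the pivot. Off: near half level, far half sloping up. On: far half level. 0 = off, 0.4 rad = fully on (stop); grows as the far half goes down. About 3 N down on the far half moves it; no spring, it stays where left, even halfway, so push until it stops.
- outlet_rocker (a joint): Rocker in the middle of the power box, between the main rocker and the outlets, same shape and action as the main rocker, 60 mm from it centre to centre. 0 = off, 0.4 rad = fully on (stop).
- main_rocker_far (a point): Place to push on the main rocker: top face of its far half, 24 mm along it from the pivot, moving with it. It lies 20.5 mm beyond the pivot (box x) and 64 mm above the bench when off; 24 mm beyond and 55 mm above when on. Push straight down with closed fingertips, their wider side along the pivot (box y).
- outlet_rocker_far (a point): The same place on the outlet rocker.
- control_box: Grey painted box, 100 (x) x 160 (y) x 45 (z) mm, about 1.2 kg, standing loose on the bench; origin at the centre of its underside, z up, +x away from the robot; turned up to about 0.4 rad. On its top the square start key at y = +40 mm (robot's left) and the round stop button at y = -40 mm, both at x = 0.
- start_key (a joint): Square key, 34 x 34 mm, top 57 mm above the bench; 0 = up, 0.006 m = fully down. Spring return: 2 N to start, 5 N when fully down; comes up by itself.
- start_key_top (a point): Centre of the top face of the square start key, moving with it.
- stop_button (a joint): Round mushroom stop button, 40 mm diameter, top 69 mm above the bench; 0 = up, 0.006 m = fully down, spring like the start key's. Not to be pressed.
- stop_button_top (a point): Centre of the top of the stop button.
- tack_jar: Bystander, loose: blue screw-top jar, 54 mm diameter, 70 mm tall; origin at the centre of its underside. To be left alone.
- wrench: Bystander, loose: steel wrench, 190 mm long, lying flat; origin under its middle, x along it. To be left alone.
- hammer: Bystander, loose: red-handled hammer, 300 mm long, lying flat; origin under its middle, x along the handle. To be left alone.
- speed_square: Bystander, loose: orange plastic triangular square, legs 180 mm, up to 20 mm high; origin at its underside 60 mm in from both legs. To be left alone.
- tape_measure: Bystander, loose: yellow tape measure, 70 x 40 x 65 mm, standing; origin at the centre of its underside. To be left alone.
- screw_tray: Bystander, loose: grey open tray, 120 x 180 x 40 mm; origin at the centre of its underside. To be left alone.
Things that resemble listed ones, but are neither listed nor needed, are in the scene too. Leave any orange look-alike of the control_box alone.

How it is judged:
On the way, in this order (a step that is already met when the one before it is completed fails the run):
1. the main rocker is pushed on with the fingers (value of joint main_rocker above 0.34 rad and contact force between the fingers and power_box above 0.3 N), for 0.05 s.
2. then the outlet rocker is pushed on with the fingers (value of joint outlet_rocker above 0.34 rad and contact force between the fingers and power_box above 0.3 N), for 0.05 s.
3. then the start key is pressed down with the fingers (value of joint start_key above 0.0045 m and contact force between the fingers and control_box above 0.3 N), for 0.1 s.
At the end, for the whole second after the job is handed in: Both rockers are on (over 0.34 of 0.4 rad), the start key and stop button are up (under 1.5 mm), the control box stands flat within 30 mm of where it was, and every bystander is within 30 mm of where it was (value of joint each of main_rocker, outlet_rocker above 0.34 rad and value of joint each of start_key, stop_button below 0.0015 m and distance of each of control_box, tack_jar, wrench, hammer, speed_square, tape_measure, screw_tray from where it was at the start of the episode below 0.03 m and angle between control_box's own z axis and vertical below 0.1 rad and linear speed of control_box below 0.02 m/s); the robot touches nothing.
It fails at once if the stop button is pressed (over 2 mm) (value of joint stop_button above 0.002 m).
It fails at once if the outlet rocker is tipped before the main rocker is on (value of joint outlet_rocker above 0.2 rad and value of joint main_rocker below 0.25 rad).
It fails at once if the start key is pressed before both rockers are on (value of joint start_key above 0.003 m and value of joint any of main_rocker, outlet_rocker below 0.3 rad).
It fails at once if the control box is lifted (over 10 mm), tipped or shifted (over 30 mm) (height (world z) of control_box above 0.01 m or angle between control_box's own z axis and vertical above 0.2 rad or distance of control_box from where it was at the start of the episode above 0.03 m).
It fails at once if a bystander is lifted, knocked over or shifted (over 30 mm) (distance of any of tack_jar, wrench, hammer, speed_square, tape_measure, screw_tray from where it was at the start of the episode above 0.03 m or angle between any of tack_jar, tape_measure's own z axis and vertical above 0.5 rad).
It also fails if it takes over 42 s, if anything falls off the work surface, if the arm or the gripper's body presses on something with over 40 N, if the wrist force passes 120 N, or if a joint passes its speed limit or range.

## Robot

A 6-joint arm with a two-finger parallel gripper is mounted at the origin on the work surface. World frame = base frame: x ahead of the robot, y to its left, z up, the work surface at z = 0. Lengths are in m, angles in rad, forces in N, time in s.
With the tool pointing down it reaches from about 0.4 to 0.825 m from the base axis. Payload 7 kg.
Tool frame: the origin (TCP) lies midway between the tips of the shut fingers; the grasp point (between the pads) lies 19 mm behind it; z points along the fingers, y is the line along which they close (so a half turn about z gives the same grasp; the last joint's range is limited). The gripper opens to 88 mm and grips with 3 to 60 N. Pads are 19 mm wide; open, the fingers measure 130 mm over their backs; the gripper's body (78 mm by 193 mm) begins 47 mm behind the grasp point.
Start: joints at [-1.052, 0.359, 0.012, 0, -1.224, -0.288], TCP at [0.154, -0.657, 0.227] pointing down, gripper open.
Joint ranges: [-3.07, 3.07], [-1.43, 2.12], [-1.02, 1.25], [-3.03, 1.67], [-3.05, -0], [-3.03, 3.03]. Speed limits (rad/s): [2.39, 2.39, 3.01, 3.14, 3.14, 3.14].

## Interface

Orientations are given as [roll, pitch, yaw] about the fixed x, y, z axes, in that order (R = Rz(yaw) Ry(pitch) Rx(roll)).
In Python, from station import get_state, grab_frame, calibration, job_done, boxes_of, regions_of, spot_point gives the robot as it stands. The module is installed in compiled form; this text tells all that it offers.
- The arm moves only by the tool arm_command, never from a script. Its argument "commands" is a list of rows, each an object of numbers: "tx", "ty", "tz": the shift along the tool's x, y, z each as a share of 25 cm, from -1 to 1; "twist": the turn about the tool's z as a share of 180 degrees, from -1 to 1. A call has exactly 8 rows; each row is the pose to reach, as a shift and turn from the pose commanded when the call began, along the tool's axes at that moment, turning the shorter way round; what a row does not reach only later rows make up. A row lasts 1/12 s, in which the tool goes at most 41.7 mm and 7.16 degrees, less where a joint would pass 70% of its speed; a pose out of reach is approached as far as the arm can. A call with a number of a shift or a turn outside -1 to 1 is refused whole. A call with a gripper value outside its range is refused whole. "claw" is the opening, from 0 (shut) to 1 (fully open), set as the call begins (left out, the last holds). The fingers move at their own pace and stop on an object; "grip_force" is the grip in N (left out, the last holds). Time passes only in rows, so rows that repeat a pose let the fingers close, or fill a call up. It gives the time, the measured TCP pose, the force, the opening and the grip force at its end, in the units of the state.
- get_state(): the state, without advancing time (a new reading comes with each control period).
- grab_frame(name): name is "scene" or "top"; returns the picture (384x512x3 uint8, red, green, blue); there is no depth.
- calibration(name): a dict with "camera_matrix" (3x3 intrinsics, pixels), "extrinsics" (4x4, takes a point from camera to world coordinates). Camera axes: x right, y down, z forward; pixel columns grow to the right and rows downward; lengths in m; the calibration is good to about 2 mm. A picture is of the moment at which its call begins. calibration takes no time and is no camera call.
- job_done(): hands the job in; it is judged then, once.
Trained networks look in the newest picture that a camera, given by its name, has taken for a name from the list of things; names that differ only in an ending like _2 or _b are one class to them, and where a whole thing is asked for, a point or a joint stands for the part that bears it (a point fixed in the world has none). Each returns a list of dicts, best first, with "score" (0 to 1); they miss things now and then, are a little off and sometimes report something else, mostly with a low value. They report only what shows in the picture. A call takes as long as a camera call. They do not tell look-alikes from the thing itself.
- boxes_of(query, camera): "rect" ([left, top, right, bottom] in pixels, round what is visible of it).
- regions_of(query, camera): "region" (384x512 bool, what is visible of it) and "rect" ([left, top, right, bottom] in pixels, round what is visible of it).
- spot_point(query, camera): "uv" ([column, row] in pixels: a listed point, or the origin of a listed thing).
The state is a dict: "t": time; "q": joint angles; "qd": joint speeds; "joint_efforts": joint torques, N m; "eef_pos": TCP position; "ee_rot": TCP orientation; "force": force on the tool from outside, world axes, zero at the start; "moment": the same for the moment, N m; "width": finger opening in m; "gripper_force": force on a finger pad.
Only numpy, scipy, OpenCV 4.12 (cv2) and the standard library are available. Lean on these libraries where they do the work, as an engineer would, in place of code of your own. Each camera call takes 0.05 s, during which the arm holds its last target. There are 200 camera calls.

## Working session

There is one attempt and no reset: what is moved stays moved. The work goes in short steps, Python scripts to look and compute and a tool call to move; the robot and the scene stay as the last step left them, time stands still between calls to the robot, and variables do not carry over. Pictures are saved under pics/ and viewed, at most 10 in all, crops included, and the job is handed in when it is done.

Besides the shell and the picture viewer there is one more tool, called after "Request:" by a JSON object that holds its "api" and its "payload", one argument or row to a line. arm_command: Moves the arm, as the interface text tells. Shift numbers are shares of 25 cm and turn numbers shares of 180 degrees, none past 1 either way. Its arguments: {"type":"object","properties":{"commands":{"type":"array"},"claw":{"type":"number"},"grip_force":{"type":"number"}},"required":["commands"]}

```bash
mkdir -p pics; cat > h.py <<'E'
import numpy as np,cv2
from station import *
def ray(cam,uv,z):
    c=calibration(cam);K=np.array(c["camera_matrix"]);T=np.array(c["extrinsics"])
    d=T[:3,:3]@np.linalg.solve(K,[uv[0],uv[1],1.]);o=T[:3,3]
    return o+d*(z-o[2])/d[2]
def proj(cam,p):
    c=calibration(cam);K=np.array(c["camera_matrix"]);T=np.linalg.inv(np.array(c["extrinsics"]))
    q=K@(T[:3,:3]@np.array(p)+T[:3,3]);return q[:2]/q[2]
E
python3 - <<'E'
from h import *
a=grab_frame("top");b=grab_frame("scene")
cv2.imwrite("pics/top.png",cv2.resize(a[:,:,::-1],(800,600),interpolation=cv2.INTER_CUBIC))
cv2.imwrite("pics/scene.png",cv2.resize(b[:,:,::-1],(800,600),interpolation=cv2.INTER_CUBIC))
print(get_state())
for cam in("top","scene"):
  for q,z in(("main_rocker_far",.064),("outlet_rocker_far",.064),("start_key_top",.057),("stop_button_top",.069),("power_box",0),("control_box",0)):
    for r in spot_point(q,cam)[:3]:print(cam,q,round(r["score"],2),np.round(r["uv"],1),ray(cam,r["uv"],z).round(3))
E
```

```text
{'t': 0.1, 'q': array([-1.05186248e+00,  3.59316999e-01,  1.11852293e-02, -3.07731462e-04,
       -1.22411150e+00, -2.88104577e-01]), 'qd': array([-5.51719109e-05, -1.10517891e-03,  3.20544476e-03,  1.16125110e-03,
        2.73843964e-03,  1.24142449e-03]), 'joint_efforts': array([-1.75230922e-03, -5.84162772e+01,  2.93752116e+01,  7.01553941e+00,
        1.01886241e-02, -8.06606204e-05]), 'eef_pos': array([ 0.15431231, -0.65668795,  0.22573053]), 'ee_rot': array([ 3.14012314e+00, -1.33782603e-04, -2.91086805e+00]), 'force': array([1.01211247, 0.53116761, 0.06019434]), 'moment': array([ 0.02859862, -0.0229798 ,  0.00340471]), 'gripper_force': 0.0, 'width': 0.08770467883459931}
top main_rocker_far 0.62 [297.8 172.8] [ 0.552 -0.197  0.064]
top main_rocker_far 0.49 [184.3 158.8] [0.603 0.239 0.064]
top outlet_rocker_far 0.72 [198.6 162.3] [0.59  0.184 0.064]
top start_key_top 0.4 [365.2 244.8] [ 0.277 -0.456  0.057]
top start_key_top 0.39 [296.1 169.8] [ 0.564 -0.191  0.057]
top stop_button_top 0.61 [315.4 168.1] [ 0.57  -0.264  0.069]
top power_box 0.9 [201.5 174.7] [0.548 0.179 0.   ]
[... 193 characters left out ...]
03.8 175.5] [ 0.547 -0.228  0.   ]
scene main_rocker_far 0.75 [338.9 204.1] [0.601 0.24  0.064]
scene outlet_rocker_far 0.44 [316.9 201.9] [0.578 0.172 0.064]
scene start_key_top 0.48 [129.3 171.8] [ 0.294 -0.452  0.057]
scene start_key_top 0.44 [204.3 214.7] [ 0.556 -0.201  0.057]
scene stop_button_top 0.59 [128.3 146.1] [ 0.157 -0.458  0.069]
scene stop_button_top 0.49 [182.3 222.4] [ 0.585 -0.273  0.069]
scene power_box 0.96 [315.8 209.7] [0.556 0.18  0.   ]
scene power_box 0.32 [333.3 260. ] [0.769 0.174 0.   ]
scene control_box 0.91 [196.4 233.7] [ 0.583 -0.236  0.   ]
scene control_box 0.77 [132.1 171.8] [ 0.23  -0.457  0.   ]
scene control_box 0.45 [205.1 212.1] [ 0.493 -0.199  0.   ]
```

View pics/top.png

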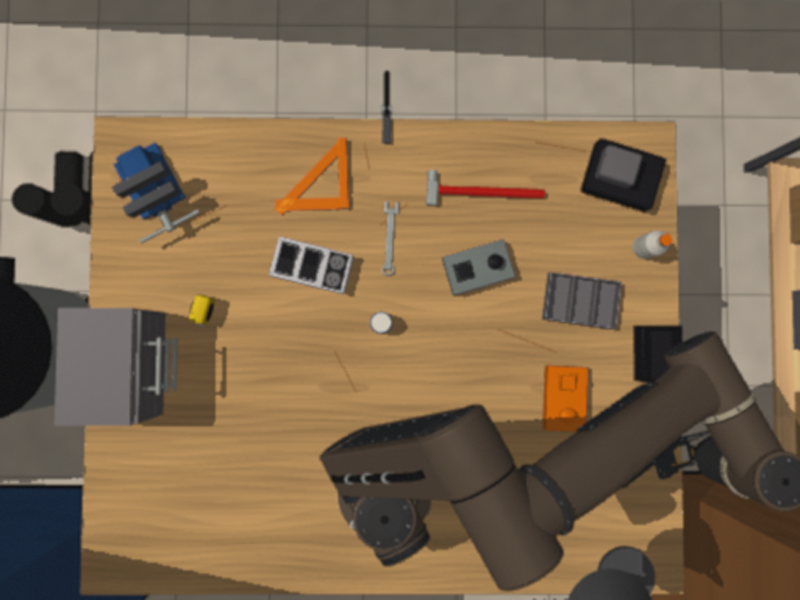

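View pics/scene.png

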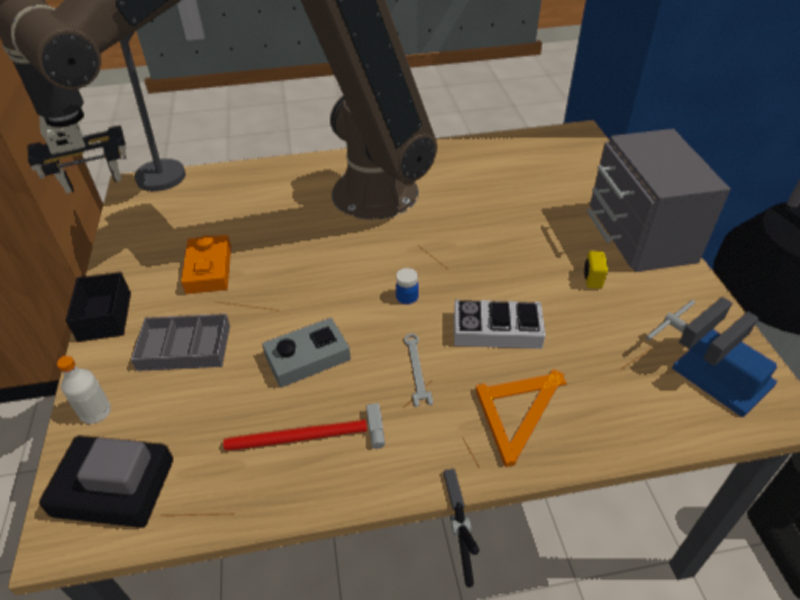

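The two pictures (800x600 scale) show these things:
- **Power box:** metal, at top (312,265). The main rocker is at its left end (286,257), the outlet rocker at (312,265), and the outlets on the right.
- **Control box:** two candidates, grey at top (480,267) and orange at top (567,397). The grey one fits the description; the orange one is the look-alike to leave alone. On the grey box the square key is at (464,270) and the round stop button at (495,262).

Next I'll fit both box poses and confirm them in one enlarged crop.

```bash
cat > fit.py <<'E'
from h import *
from scipy.optimize import minimize
cams=("top","scene")
im={c:grab_frame(c) for c in cams}
def fit(name,L,x0):
    R={}
    for c in cams:
        g=proj(c,[x0[0],x0[1],.045]); 
        for r in regions_of(name,c):
            u0,v0,u1,v1=r["rect"]
            if u0<g[0]<u1 and v0<g[1]<v1 and r["region"].sum()>300: R[c]=r["region"].astype(np.float32);break
    print(name,{c:int(m.sum()) for c,m in R.items()})
    def hull(p,c):
        s,k=np.sin(p[2]),np.cos(p[2])
        P=[proj(c,[p[0]+k*a-s*b,p[1]+s*a+k*b,z]) for a in(-.05,.05) for b in(-L/2,L/2) for z in(0,.045)]
        h=cv2.convexHull(np.float32(P)); m=np.zeros((384,512),np.uint8)
        cv2.fillConvexPoly(m,np.round(h*256).astype(np.int32),255,cv2.LINE_AA,8); return m/255.
    def cost(p,cs=None): return sum(np.abs(hull(p,c)-R[c]).sum()/R[c].sum() for c in (cs or R))
    f=lambda cs:min((minimize(cost,[x0[0],x0[1],y],args=(cs,),method="Nelder-Mead",options=dict(initial_simplex=np.array([x0[0],x0[1],y])+np.array([[0,0,0],[.02,0,0],[0,.02,0],[0,0,.15]]))) for y in(-.25,0,.25)),key=lambda r:r.fun)
    for cs in [None]+[[c] for c in R]:
        r=f(cs);print(cs,r.x.round(4),round(r.fun,3))
        if cs is None: best=r.x
    return best
def at(p,a,b,z): s,k=np.sin(p[2]),np.cos(p[2]); return np.array([p[0]+k*a-s*b,p[1]+s*a+k*b,z])
pb=fit("power_box",.19,(.55,.18)); cb=fit("control_box",.16,(.55,-.235))
pts={"main":at(pb,.0205,.062,.064),"outlet":at(pb,.0205,.002,.064),"key":at(cb,0,.04,.057),"stop":at(cb,0,-.04,.069)}
for n,p in pts.items(): print(n,p.round(4))
out=[]
for c,(u,v,w,h) in zip(cams,((165,140,180,60),(155,180,200,67))):
    s=800/w; I=cv2.resize(im[c][v:v+h,u:u+w,::-1],(800,int(h*s)),interpolation=cv2.INTER_CUBIC)
    for p in pts.values():
        q=(proj(c,p)-[u,v]+.5)*s; cv2.drawMarker(I,tuple(int(i) for i in q),(0,0,255),0,14,1)
    for p,L in((pb,.19),(cb,.16)):
        q=[((proj(c,at(p,a,b,.045))-[u,v]+.5)*s) for a,b in((-.05,-L/2),(-.05,L/2),(.05,L/2),(.05,-L/2))]
        cv2.polylines(I,[np.int32(q)],True,(0,255,0),1)
    out.append(I)
cv2.imwrite("pics/crop.png",np.vstack(out))
E
python3 fit.py
```

```text
power_box {'top': 1325, 'scene': 1597}Traceback (most recent call last):
  File "fit.py", line 25, in <module>
    pb=fit("power_box",.19,(.55,.18)); cb=fit("control_box",.16,(.55,-.235))
  File "fit.py", line 21, in fit
    r=f(cs);print(cs,r.x.round(4),round(r.fun,3))
  File "fit.py", line 19, in <lambda>
    f=lambda cs:min((minimize(cost,[x0[0],x0[1],y],args=(cs,),method="Nelder-Mead",options=dict(initial_simplex=np.array([x0[0],x0[1],y])+np.array([[0,0,0],[.02,0,0],[0,.02,0],[0,0,.15]]))) for y in(-.25,0,.25)),key=lambda r:r.fun)
                ~~~^^^^^^^^^^^^^^^^^^^^^^^^^^^^^^^^^^^^^^^^^^^^^^^^^^^^^^^^^^^^^^^^^^^^^^^^^^^^^^^^^^^^^^^^^^^^^^^^^^^^^^^^^^^^^^^^^^^^^^^^^^^^^^^^^^^^^^^^^^^^^^^^^^^^^^^^^^^^^^^^^^^^^^^^^^^^^^^^^^^^^^^^^^^^^^^^^^^^^^^^^^^^^^^^^^^^
  File "fit.py", line 19, in <genexpr>
    f=lambda cs:min((minimize(cost,[x0[0],x0[1],y],args=(cs,),method="Nelder-Mead",options=dict(initial_simplex=np.array([x0[0],x0[1],y])+np.array([[0,0,0],[.02,0,0],[0,.02,0],[0,0,.15]]))) for y in(-.25,0,.25)),key=lambda r:r.fun)
                     ~~~~~~~~^^^^^^^^^^^^^^^^^^^^^^^^^^^
[... 398 characters left out ...]
(hull(p,c)-R[c]).sum()/R[c].sum() for c in (cs or R))
                                ~~~^^^^^^^^^^^^^^^^^^^^^^^^^^^^^^^^^^^^^^^^^^^^^^^^^^^^^^^^^^^^
  File "fit.py", line 18, in <genexpr>
    def cost(p,cs=None): return sum(np.abs(hull(p,c)-R[c]).sum()/R[c].sum() for c in (cs or R))
                                           ~~~~^^^^^
  File "fit.py", line 15, in hull
    P=[proj(c,[p[0]+k*a-s*b,p[1]+s*a+k*b,z]) for a in(-.05,.05) for b in(-L/2,L/2) for z in(0,.045)]
       ~~~~^^^^^^^^^^^^^^^^^^^^^^^^^^^^^^^^^
  File "h.py", line 8, in proj
    c=calibration(cam);K=np.array(c["camera_matrix"]);T=np.linalg.inv(np.array(c["extrinsics"]))
ValueError: time passes only in moves, steps and waits
```

Too many calibration calls, so I'll cache them.

```bash
sed -i 's/^from station import \*/from station import *\nimport station,functools\ncalibration=functools.lru_cache(None)(station.calibration)/' h.py; python3 fit.py; python3 -c "
from station import *;print(get_state()['t'])"
```

```text
power_box {'top': 1274, 'scene': 1645}
None [ 0.5648  0.1853 -0.2635] 0.235
['top'] [ 0.5652  0.1855 -0.259 ] 0.104
['scene'] [ 0.5619  0.186  -0.289 ] 0.124
control_box {'top': 1017, 'scene': 1526}
None [ 0.5611 -0.2336  0.2827] 0.289
['top'] [ 0.5613 -0.2311  0.3513] 0.163
['scene'] [ 0.5606 -0.2347  0.2611] 0.122
main [0.6008 0.2398 0.064 ]
outlet [0.5851 0.1819 0.064 ]
key [ 0.5499 -0.1952  0.057 ]
stop [ 0.5722 -0.272   0.069 ]
1.2
```

View pics/crop.png

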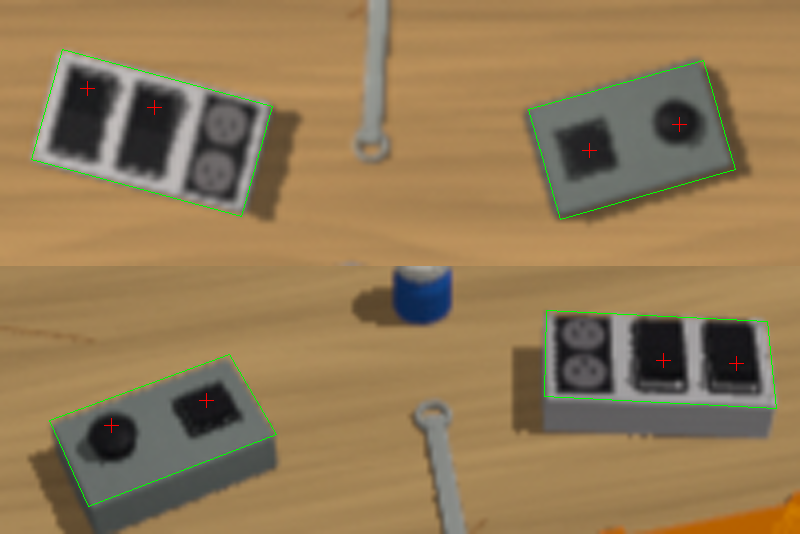

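The crop confirms it. In the top view the grey box carries the square key at (590,150) and the round stop at (680,124), and the rocker marks sit on the far halves at (87,88) and (153,107). Moving now with the fingers shut.

Request:
{"api": "arm_command", "payload": {
  "commands": [
    {"tx": -0.12,"ty": 0.1,"tz": 0,"twist": 0.02},
    {"tx": -0.25,"ty": 0.2,"tz": 0,"twist": 0.04},
    {"tx": -0.38,"ty": 0.3,"tz": 0,"twist": 0.06},
    {"tx": -0.5,"ty": 0.4,"tz": 0,"twist": 0.08},
    {"tx": -0.63,"ty": 0.5,"tz": 0,"twist": 0.1},
    {"tx": -0.75,"ty": 0.6,"tz": 0,"twist": 0.12},
    {"tx": -0.88,"ty": 0.7,"tz": 0,"twist": 0.14},
    {"tx": -1,"ty": 0.79,"tz": 0,"twist": 0.157}
  ],
  "claw": 0,
  "grip_force": 20
}}

```text
t: 1.87
eef_pos: [0.3535, -0.4058, 0.227]
ee_rot: [-3.141, 0.001, 2.876]
force: [0.2, -1.3, 0.3]
width: 0.04
gripper_force: 0.0
```

```bash
cat > go.py <<'E'
import sys,numpy as np
from scipy.spatial.transform import Rotation as Ro
from station import get_state
s=get_state();R=Ro.from_euler("xyz",s["ee_rot"]).as_matrix()
print("t",s["t"],s["eef_pos"].round(4),s["ee_rot"].round(3),"F",s["force"].round(1),"w",round(s["width"],4))
for n,p,yaw in(("main",[.6008,.2398,.064],-.2635),("outlet",[.5851,.1819,.064],-.2635),("key",[.5499,-.1952,.057],.2827)):
    d=R.T@(np.array(p)-s["eef_pos"]); a=np.arctan2(R[1,1],R[0,1])-(yaw+np.pi/2)
    print(n,"shares",(d/.25).round(3),"twist",round(a/np.pi,4))
E
python3 go.py
```

```text
t 1.8667 [ 0.3535 -0.4058  0.227 ] [-3.141e+00  1.000e-03  2.876e+00] F [ 0.2 -1.3  0.3] w 0.04
main shares [-0.276  2.752  0.652] twist -0.0007
outlet shares [-0.276  2.512  0.652] twist -0.0007
key shares [-0.536  1.019  0.68 ] twist -0.1745
```

Request:
{"api": "arm_command", "payload": {
  "commands": [
    {"tx": -0.05,"ty": 0.12},
    {"tx": -0.1,"ty": 0.25},
    {"tx": -0.15,"ty": 0.38},
    {"tx": -0.2,"ty": 0.5},
    {"tx": -0.24,"ty": 0.63},
    {"tx": -0.28,"ty": 0.75},
    {"tx": -0.28,"ty": 0.88},
    {"tx": -0.28,"ty": 1}
  ]
}}

```text
invalid input
```

Request:
{"api": "arm_command", "payload": {
  "commands": [
    {"ty": 0.12},
    {"ty": 0.25},
    {"ty": 0.38},
    {"ty": 0.5},
    {"ty": 0.63},
    {"ty": 0.75},
    {"ty": 0.88},
    {"ty": 1}
  ]
}}

```text
invalid input
```

Request:
{"api": "arm_command", "payload": {
  "commands": [
    {"ty": 0.12},
    {"ty": 0.25},
    {"ty": 0.38},
    {"ty": 0.5},
    {"ty": 0.63},
    {"ty": 0.75,"tz": 0.15},
    {"ty": 0.75,"tz": 0.3},
    {"ty": 0.75,"tz": 0.4}
  ]
}}

```text
invalid input
```

```bash
python3 go.py; python3 - <<'E'
from h import *
s=get_state();out=[]
for c,(u,v) in(("top",(160,130)),("scene",(270,150))):
    I=cv2.resize(grab_frame(c)[v:v+75,u:u+100,::-1],(400,300),interpolation=cv2.INTER_CUBIC)
    q=(proj(c,s["eef_pos"])-[u,v]+.5)*4;cv2.drawMarker(I,tuple(int(i) for i in q),(0,255,0),0,14,1)
    out.append(I)
cv2.imwrite("pics/near.png",np.hstack(out))
E
```

```text
t 1.8667 [ 0.3535 -0.4058  0.227 ] [-3.141e+00  1.000e-03  2.876e+00] F [ 0.2 -1.3  0.3] w 0.04
main shares [-0.276  2.752  0.652] twist -0.0007
outlet shares [-0.276  2.512  0.652] twist -0.0007
key shares [-0.536  1.019  0.68 ] twist -0.1745
```

View pics/near.png

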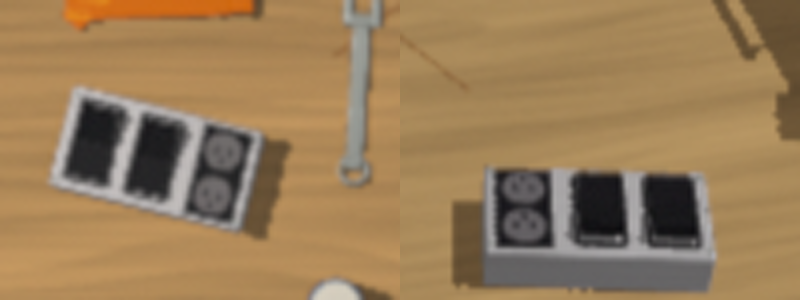

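The calls were refused because each row needs all four keys, so nothing moved. The crops show only the power box, with both rockers still off.

Request:
{"api": "arm_command", "payload": {
  "commands": [
    {"tx": -0.05,"ty": 0.12,"tz": 0,"twist": 0},
    {"tx": -0.1,"ty": 0.25,"tz": 0,"twist": 0},
    {"tx": -0.15,"ty": 0.38,"tz": 0,"twist": 0},
    {"tx": -0.2,"ty": 0.5,"tz": 0,"twist": 0},
    {"tx": -0.24,"ty": 0.63,"tz": 0,"twist": 0},
    {"tx": -0.28,"ty": 0.75,"tz": 0,"twist": 0},
    {"tx": -0.28,"ty": 0.88,"tz": 0,"twist": 0},
    {"tx": -0.28,"ty": 1,"tz": 0,"twist": 0}
  ]
}}

```text
t: 2.63
eef_pos: [0.4857, -0.1831, 0.2265]
ee_rot: [-3.142, 0.0, 2.879]
force: [0.2, 0.7, -0.5]
width: 0.0006
gripper_force: 0.0
```

Request:
{"api": "arm_command", "payload": {
  "commands": [
    {"tx": 0,"ty": 0.12,"tz": 0,"twist": 0},
    {"tx": 0,"ty": 0.25,"tz": 0,"twist": 0},
    {"tx": 0,"ty": 0.38,"tz": 0,"twist": 0},
    {"tx": 0,"ty": 0.5,"tz": 0,"twist": 0},
    {"tx": 0,"ty": 0.63,"tz": 0,"twist": 0},
    {"tx": 0,"ty": 0.75,"tz": 0,"twist": 0},
    {"tx": 0,"ty": 0.88,"tz": 0,"twist": 0},
    {"tx": 0,"ty": 1,"tz": 0,"twist": 0}
  ]
}}

```text
t: 3.3
eef_pos: [0.5503, 0.0585, 0.2268]
ee_rot: [3.141, 0.0, 2.879]
force: [0.6, -0.8, -0.1]
width: 0.0001
gripper_force: 0.0
```

Request:
{"api": "arm_command", "payload": {
  "commands": [
    {"tx": 0,"ty": 0.12,"tz": 0,"twist": 0},
    {"tx": 0,"ty": 0.25,"tz": 0,"twist": 0},
    {"tx": 0,"ty": 0.38,"tz": 0,"twist": 0},
    {"tx": 0,"ty": 0.5,"tz": 0,"twist": 0},
    {"tx": 0,"ty": 0.63,"tz": 0,"twist": 0},
    {"tx": 0,"ty": 0.75,"tz": 0.15,"twist": 0},
    {"tx": 0,"ty": 0.75,"tz": 0.3,"twist": 0},
    {"tx": 0,"ty": 0.75,"tz": 0.4,"twist": 0}
  ]
}}

```text
t: 3.97
eef_pos: [0.5978, 0.2393, 0.1229]
ee_rot: [-3.14, -0.002, 2.881]
force: [-1.0, -1.2, -1.2]
width: 0.0002
gripper_force: 0.0
```

```bash
python3 go.py; cat > near.py <<'E'
import sys
from h import *
s=get_state();out=[]
n,*a=sys.argv[1:];a=list(map(int,a))
for c,(u,v) in(("top",a[:2]),("scene",a[2:])):
    I=cv2.resize(grab_frame(c)[v:v+75,u:u+100,::-1],(400,300),interpolation=cv2.INTER_CUBIC)
    q=(proj(c,s["eef_pos"])-[u,v]+.5)*4;cv2.drawMarker(I,tuple(int(i) for i in q),(0,255,0),0,14,1)
    out.append(I)
cv2.imwrite(f"pics/{n}.png",np.hstack(out))
E
python3 near.py near1 150 130 280 150
```

```text
t 3.9667 [0.5978 0.2393 0.1229] [-3.140e+00 -2.000e-03  2.881e+00] F [-1.  -1.2 -1.2] w 0.0002
main shares [-0.012  0.005  0.236] twist 0.0008
outlet shares [-0.011 -0.235  0.236] twist 0.0008
key shares [-0.264 -1.728  0.265] twist -0.1731
```

View pics/near1.png

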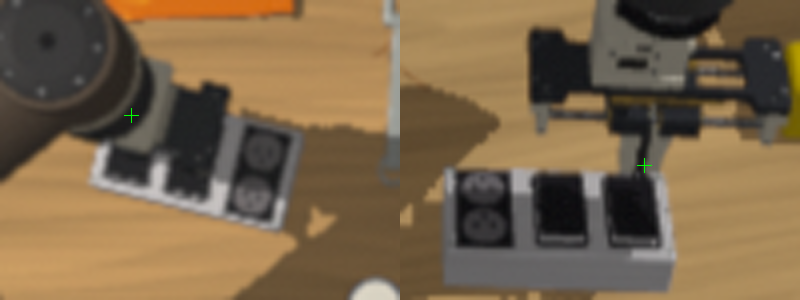

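The fingertips are over the main rocker (mark at scene crop (645,165)) and the gripper is square to the box. Pressing.

Request:
{"api": "arm_command", "payload": {
  "commands": [
    {"tx": -0.02,"ty": 0,"tz": 0.06,"twist": 0},
    {"tx": -0.02,"ty": 0,"tz": 0.12,"twist": 0},
    {"tx": -0.02,"ty": 0,"tz": 0.18,"twist": 0},
    {"tx": -0.02,"ty": 0,"tz": 0.21,"twist": 0},
    {"tx": -0.02,"ty": 0,"tz": 0.23,"twist": 0},
    {"tx": -0.02,"ty": 0,"tz": 0.25,"twist": 0},
    {"tx": -0.02,"ty": 0,"tz": 0.27,"twist": 0},
    {"tx": -0.02,"ty": 0,"tz": 0.28,"twist": 0}
  ]
}}

```text
t: 4.73
eef_pos: [0.6045, 0.2373, 0.0576]
ee_rot: [3.14, 0.002, 2.879]
force: [2.0, -0.6, 2.6]
width: 0.0003
gripper_force: 1.1
```

```bash
python3 go.py
```

```text
t 4.7333 [0.6045 0.2373 0.0576] [3.140e+00 2.000e-03 2.879e+00] F [ 2.  -0.6  2.6] w 0.0003
main shares [ 0.017  0.006 -0.026] twist 0.0004
outlet shares [ 0.018 -0.234 -0.026] twist 0.0004
key shares [-0.237 -1.727 -0.   ] twist -0.1735
```

Contact at about 3 N. Pushing on to the stop.

Request:
{"api": "arm_command", "payload": {
  "commands": [
    {"tx": 0,"ty": 0,"tz": 0.01,"twist": 0},
    {"tx": 0,"ty": 0,"tz": 0.02,"twist": 0},
    {"tx": 0,"ty": 0,"tz": 0.025,"twist": 0},
    {"tx": 0,"ty": 0,"tz": 0.03,"twist": 0},
    {"tx": 0,"ty": 0,"tz": 0.03,"twist": 0},
    {"tx": 0,"ty": 0,"tz": 0.03,"twist": 0},
    {"tx": 0,"ty": 0,"tz": 0.03,"twist": 0},
    {"tx": 0,"ty": 0,"tz": 0.03,"twist": 0}
  ]
}}

```text
t: 5.4
eef_pos: [0.6045, 0.2373, 0.0545]
ee_rot: [3.139, 0.004, 2.881]
force: [-10.4, -3.8, 35.3]
width: 0.0006
gripper_force: 17.6
```

The stop is reached: 35 N at z = 54.5 mm. Lifting and moving over to the outlet rocker.

Request:
{"api": "arm_command", "payload": {
  "commands": [
    {"tx": 0,"ty": 0,"tz": -0.06,"twist": 0},
    {"tx": 0,"ty": 0,"tz": -0.13,"twist": 0},
    {"tx": 0,"ty": 0,"tz": -0.2,"twist": 0},
    {"tx": 0,"ty": -0.08,"tz": -0.2,"twist": 0},
    {"tx": 0,"ty": -0.16,"tz": -0.2,"twist": 0},
    {"tx": 0,"ty": -0.235,"tz": -0.2,"twist": 0},
    {"tx": 0,"ty": -0.235,"tz": -0.2,"twist": 0},
    {"tx": 0,"ty": -0.235,"tz": -0.2,"twist": 0}
  ]
}}

```text
t: 6.07
eef_pos: [0.5876, 0.1789, 0.0991]
ee_rot: [-3.141, -0.0, 2.878]
force: [0.0, -0.2, -0.4]
width: 0.0004
gripper_force: 0.0
```

```bash
python3 go.py; python3 near.py near2 150 130 280 150
```

```text
t 6.0667 [0.5876 0.1789 0.0991] [-3.141 -0.     2.878] F [ 0.  -0.2 -0.4] w 0.0004
main shares [0.012 0.249 0.14 ] twist -0.0001
outlet shares [0.013 0.009 0.14 ] twist -0.0001
key shares [-0.245 -1.484  0.169] twist -0.174
```

View pics/near2.png

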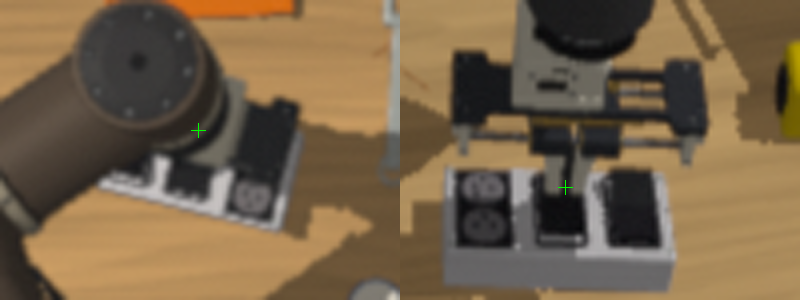

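The main rocker's far half is now level (scene crop (632,225)), and the fingertips are over the outlet rocker at (565,187). Pressing it the same way.

Request:
{"api": "arm_command", "payload": {
  "commands": [
    {"tx": 0,"ty": 0.01,"tz": 0.06,"twist": 0},
    {"tx": 0,"ty": 0.01,"tz": 0.11,"twist": 0},
    {"tx": 0,"ty": 0.01,"tz": 0.13,"twist": 0},
    {"tx": 0,"ty": 0.01,"tz": 0.15,"twist": 0},
    {"tx": 0,"ty": 0.01,"tz": 0.17,"twist": 0},
    {"tx": 0,"ty": 0.01,"tz": 0.18,"twist": 0},
    {"tx": 0,"ty": 0.01,"tz": 0.19,"twist": 0},
    {"tx": 0,"ty": 0.01,"tz": 0.2,"twist": 0}
  ]
}}

```text
t: 6.83
eef_pos: [0.59, 0.1831, 0.0541]
ee_rot: [3.141, 0.003, 2.881]
force: [-20.5, -2.4, 58.5]
width: 0.0004
gripper_force: 29.4
```

Request:
{"api": "arm_command", "payload": {
  "commands": [
    {"tx": 0,"ty": 0,"tz": 0,"twist": 0},
    {"tx": 0,"ty": 0,"tz": 0,"twist": 0},
    {"tx": 0,"ty": 0,"tz": 0,"twist": 0},
    {"tx": 0,"ty": 0,"tz": -0.1,"twist": 0},
    {"tx": 0,"ty": 0,"tz": -0.2,"twist": 0},
    {"tx": 0,"ty": 0,"tz": -0.3,"twist": 0},
    {"tx": 0,"ty": 0,"tz": -0.4,"twist": 0},
    {"tx": 0,"ty": 0,"tz": -0.4,"twist": 0}
  ]
}}

```text
t: 7.5
eef_pos: [0.5912, 0.1838, 0.1548]
ee_rot: [3.136, 0.006, 2.88]
force: [1.3, 1.2, 0.9]
width: 0.0006
gripper_force: 0.0
```

```bash
python3 go.py
```

```text
t 7.5 [0.5912 0.1838 0.1548] [3.136 0.006 2.88 ] F [1.3 1.2 0.9] w 0.0006
main shares [0.023 0.224 0.364] twist 0.0006
outlet shares [ 0.024 -0.016  0.363] twist 0.0006
key shares [-0.23  -1.509  0.385] twist -0.1732
```

Full stop there too (58 N at z = 54 mm). Moving to the start key.

Request:
{"api": "arm_command", "payload": {
  "commands": [
    {"tx": -0.03,"ty": -0.12,"tz": 0,"twist": -0.03},
    {"tx": -0.06,"ty": -0.25,"tz": 0,"twist": -0.06},
    {"tx": -0.09,"ty": -0.38,"tz": 0,"twist": -0.09},
    {"tx": -0.12,"ty": -0.5,"tz": 0,"twist": -0.12},
    {"tx": -0.15,"ty": -0.63,"tz": 0,"twist": -0.15},
    {"tx": -0.18,"ty": -0.75,"tz": 0,"twist": -0.173},
    {"tx": -0.2,"ty": -0.88,"tz": 0,"twist": -0.173},
    {"tx": -0.23,"ty": -1,"tz": 0,"twist": -0.173}
  ]
}}

```text
t: 8.17
eef_pos: [0.5786, -0.0752, 0.149]
ee_rot: [3.141, -0.0, -2.86]
force: [0.6, -0.4, -0.3]
width: 0.0005
gripper_force: 0.0
```

```bash
python3 go.py
```

```text
t 8.1667 [ 0.5786 -0.0752  0.149 ] [ 3.141 -0.    -2.86 ] F [ 0.6 -0.4 -0.3] w 0.0005
main shares [-0.435  1.186  0.341] twist 0.1735
outlet shares [-0.311  0.981  0.341] twist 0.1735
key shares [ 0.244 -0.429  0.368] twist -0.0004
```

Request:
{"api": "arm_command", "payload": {
  "commands": [
    {"tx": 0.06,"ty": -0.1,"tz": 0,"twist": 0},
    {"tx": 0.12,"ty": -0.2,"tz": 0,"twist": 0},
    {"tx": 0.18,"ty": -0.32,"tz": 0,"twist": 0},
    {"tx": 0.24,"ty": -0.42,"tz": 0.05,"twist": 0},
    {"tx": 0.24,"ty": -0.42,"tz": 0.12,"twist": 0},
    {"tx": 0.24,"ty": -0.42,"tz": 0.18,"twist": 0},
    {"tx": 0.24,"ty": -0.42,"tz": 0.22,"twist": 0},
    {"tx": 0.24,"ty": -0.42,"tz": 0.22,"twist": 0}
  ]
}}

```text
t: 8.83
eef_pos: [0.5494, -0.1912, 0.0918]
ee_rot: [3.14, -0.003, -2.861]
force: [0.2, -0.3, 0.1]
width: 0.0003
gripper_force: 0.0
```

```bash
python3 go.py; python3 near.py near3 250 130 160 165
```

```text
t 8.8333 [ 0.5494 -0.1912  0.0918] [ 3.140e+00 -3.000e-03 -2.861e+00] F [ 0.2 -0.3  0.1] w 0.0003
main shares [-0.675  1.599  0.111] twist 0.1731
outlet shares [-0.551  1.394  0.112] twist 0.1731
key shares [ 0.002 -0.016  0.139] twist -0.0007
```

View pics/near3.png

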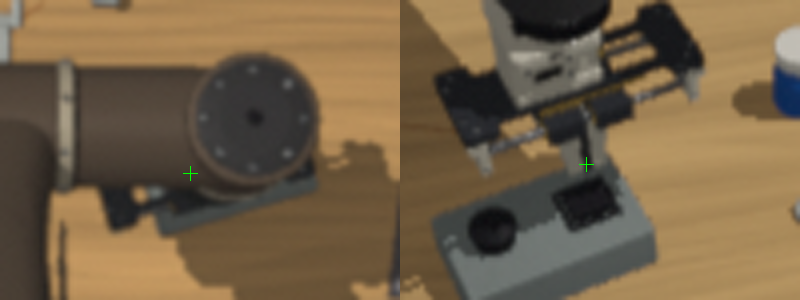

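The fingertips are centred over the square key (scene crop (587,190)), and the stop button at (492,230) is clear. Pressing.

Request:
{"api": "arm_command", "payload": {
  "commands": [
    {"tx": 0,"ty": -0.01,"tz": 0.06,"twist": 0},
    {"tx": 0,"ty": -0.01,"tz": 0.11,"twist": 0},
    {"tx": 0,"ty": -0.01,"tz": 0.13,"twist": 0},
    {"tx": 0,"ty": -0.01,"tz": 0.14,"twist": 0},
    {"tx": 0,"ty": -0.01,"tz": 0.15,"twist": 0},
    {"tx": 0,"ty": -0.01,"tz": 0.16,"twist": 0},
    {"tx": 0,"ty": -0.01,"tz": 0.165,"twist": 0},
    {"tx": 0,"ty": -0.01,"tz": 0.165,"twist": 0}
  ]
}}

```text
t: 9.6
eef_pos: [0.5523, -0.1936, 0.0534]
ee_rot: [-3.141, 0.001, -2.86]
force: [-0.3, 2.7, 3.9]
width: -0.0001
gripper_force: 1.9
```

Key about 4 mm down, a little further to go.

Request:
{"api": "arm_command", "payload": {
  "commands": [
    {"tx": 0,"ty": 0,"tz": 0.005,"twist": 0},
    {"tx": 0,"ty": 0,"tz": 0.01,"twist": 0},
    {"tx": 0,"ty": 0,"tz": 0.015,"twist": 0},
    {"tx": 0,"ty": 0,"tz": 0.02,"twist": 0},
    {"tx": 0,"ty": 0,"tz": 0.02,"twist": 0},
    {"tx": 0,"ty": 0,"tz": 0.02,"twist": 0},
    {"tx": 0,"ty": 0,"tz": 0.02,"twist": 0},
    {"tx": 0,"ty": 0,"tz": 0.02,"twist": 0}
  ]
}}

```text
t: 10.27
eef_pos: [0.5524, -0.1936, 0.0509]
ee_rot: [-3.14, 0.002, -2.859]
force: [-8.5, 7.2, 27.4]
width: 0.0005
gripper_force: 14.2
```

Bottomed out at 27 N and held. Lifting clear.

Request:
{"api": "arm_command", "payload": {
  "commands": [
    {"tx": 0,"ty": 0,"tz": -0.05,"twist": 0},
    {"tx": 0,"ty": 0,"tz": -0.12,"twist": 0},
    {"tx": 0,"ty": 0,"tz": -0.22,"twist": 0},
    {"tx": 0,"ty": 0,"tz": -0.32,"twist": 0},
    {"tx": 0,"ty": 0,"tz": -0.42,"twist": 0},
    {"tx": 0,"ty": 0,"tz": -0.5,"twist": 0},
    {"tx": 0,"ty": 0,"tz": -0.5,"twist": 0},
    {"tx": 0,"ty": 0,"tz": -0.5,"twist": 0}
  ]
}}

```text
t: 10.93
eef_pos: [0.5521, -0.1939, 0.1739]
ee_rot: [-3.141, 0.002, -2.861]
force: [-0.2, 0.1, -0.6]
width: 0.0005
gripper_force: 0.0
```

```bash
python3 - <<'E'
from h import *
b=grab_frame("scene")[150:270,150:390,::-1]
cv2.imwrite("pics/end.png",cv2.resize(b,(800,400),interpolation=cv2.INTER_CUBIC))
E
```

```text
(no output)
```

View pics/end.png

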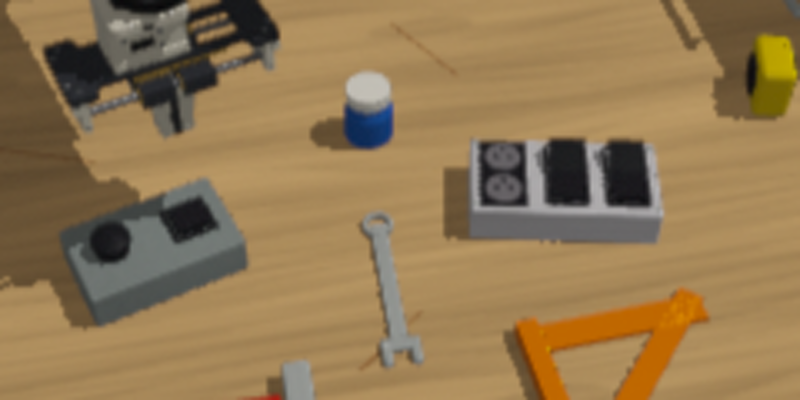

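Both rockers are on: their near halves are now raised at (567,150) and (627,152). The key at (190,218) is up, the control box hasn't visibly moved, and the gripper is clear.

```bash
python3 -c "
from station import *;print(job_done())"
```

```text
the job is handed in; nothing more can be done
None
```

I pushed the main rocker and then the outlet rocker down to their stops, pressed the start key fully and let it come up, and handed the job in about 11 s into the 42 s limit; no verdict came back.

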